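# Slide a sprue plate to the edge of a granite plate and refit it on its mould

## Robot

A 6-joint arm with a two-finger parallel gripper is mounted at the origin on the work surface. World frame = base frame: x ahead of the robot, y to its left, z up, the work surface at z = 0. Lengths are in m, angles in rad, forces in N, time in s.
With the tool pointing down it reaches from about 0.3 to 0.875 m from the base axis. Payload 6.4 kg.
Tool frame: the origin (TCP) lies midway between the tips of the shut fingers; the grasp point (between the pads) lies grasp_offset behind it (grasp_offset is the distance from the TCP to the grasp point, in m); z points along the fingers, y is the direction in which the jaws open and shut (so a half turn about z gives the same grasp; the last joint's range is limited). The gripper opens to 85 mm and grips with 20 to 120 N. Pads are 22 mm wide; open, the fingers measure 114 mm over their backs; the gripper's body (76 mm by 85 mm) begins 54 mm behind the grasp point. The pads swing forward as they close: fully open they stand 13 mm farther back than shut.
Start: joints at [-1.416, 0.181, 1.607, -0, 1.354, -0.206], TCP at [0.203, -0.538, 0.231] pointing down, gripper open.
Joint ranges: [-2.99, 2.99], [-0.89, 2.07], [0.3, 2.58], [-1.14, 4.28], [0, 2.63], [-3.12, 3.12]. Speed limits (rad/s): [2.57, 2.57, 3.01, 3.14, 3.14, 3.14].

## Interface

Orientations are given as a rotation vector (axis times angle).
In Python, from plant import get_state, grab_frame, camera_info, job_done, cut_out, grasp_offset gives the robot as it stands.
- The arm moves only by the shell command python3 -m jog 'ROWS' [FORCE]. ROWS is JSON, a list of rows, each a list of 7 numbers: the turn, a rotation vector about the tool's x, y, z in degrees, then the shift along the tool's x, y, z in m, then the closure, from -1 (fully open) to 1 (shut). In form: [[ax, ay, az, dx, dy, dz, jaw], ...]. A call has 1 to 8 rows; each row is the pose to reach, as a shift and turn from the pose commanded when the call began, along the tool's axes at that moment; what a row does not reach only later rows make up. A row lasts 1/8 s, in which the tool goes at most 62.5 mm and 10.7 degrees, less where a joint would pass 70% of its speed; a pose out of reach is approached as far as the arm can. A call with a gripper value outside its range is refused whole. The fingers move at their own pace and stop on an object; FORCE is the grip in N (left out, the last holds). Time passes only in rows, so rows that repeat a pose let the fingers close. It gives the time, the measured TCP pose, the force and the opening at its end, in the units of the state.
- get_state(): the state, without advancing time (a new reading comes with each control period).
- grab_frame(name): name is "side" or "top"; returns (picture, depth): 420x560x3 uint8, red, green, blue; 420x560 float32, m along the optical axis (not along the pixel's ray), 0 where there is no reading.
- camera_info(name): a dict with "fx", "fy", "cx", "cy" (pixels), "T" (4x4, takes a point from camera to world coordinates). Camera axes: x right, y down, z forward; pixel columns grow to the right and rows downward; lengths in m; the calibration is good to about 2 mm. A picture is of the moment at which its call begins. camera_info takes no time and is no camera call.
- job_done(): hands the job in, once; it reports no verdict.
Trained networks look in the newest picture that a camera, given by its name, has taken for a name from the list of things; names that differ only in an ending like _2 or _b are one class to them, and where a whole thing is asked for, a point or a joint stands for the part that bears it (a point fixed in the world has none). Each returns a list of dicts, best first, with "score" (0 to 1); they miss things now and then, are a little off and sometimes report something else, mostly with a low value. They report only what shows in the picture. A call takes as long as a camera call. They do not tell look-alikes from the thing itself.
- cut_out(target, camera): "pixels" (420x560 bool, what is visible of it) and "box" ([left, top, width, height] in pixels, round what is visible of it).
The state is a dict: "clock": time; "q": joint angles; "joint_vel": joint speeds; "tau": joint torques, N m; "tcp_pos": TCP position; "ee_rot": TCP orientation; "force": force on the tool from outside, world axes, zero at the start; "moment": the same for the moment, N m; "grip_width": opening from 0.0 (shut) to 1.0 (fully open).
Only numpy, scipy, OpenCV 4.12 (cv2) and the standard library are available. Lean on these libraries where they do the work, as an engineer would, in place of code of your own. Each camera call takes 0.05 s, during which the arm holds its last target. There are 200 camera calls.

## Task

The mould's thin steel sprue plate lies flat on the granite surface plate: slide it, pressing lightly so as not to score the stone (no more than about 5 N), until its narrow tang sticks out well past the edge of the granite while the rest still lies flat, and pick it up by that tang. Lay it on the mould block in the vise with its pivot hole down over the stud, flat on the block and swung against the stop pin, and let go. Do not press hard on the granite or the mould, do not drop the plate, and leave the other loose things where they are.

Things in the scene. Friction and masses are not known exactly. Their poses are not given: they have to be found in the camera images.
- granite: Black granite surface plate, fixed: 200 mm along its x, 300 mm along y; origin under its centre, 60 mm below its polished top (height varies by 10 mm with its levelling feet). Left or right of the robot, turned a little; its -x edge faces the robot. Rigid: touch down at a few mm/s; dragging the sprue plate under over 8 N scores it. The plate slides easily (friction about 0.2): 2 to 4 N will do.
- plate_mid (a point): Sprue plate: flat bare steel, 3 mm thick, 140 mm long, loose, about 85 g. Point: middle of its length, width and thickness. x runs along it, z up: from x = -70 to -20 mm a plain tang 20 mm wide, from -20 to +70 mm the body, 32 mm wide, with 3 small pour holes and a larger pivot hole. Balances at x = +7 mm. Starts lying on the granite, tang towards the -x edge, within 0.3 rad of square.
- plate_tang (a point): Point on the sprue plate's tang where to grip it, 18 mm from the tang's free end (x = -52 mm from plate_mid), half-way up the thickness; axes as plate_mid.
- plate_hole (a point): Centre of the sprue plate's pivot hole, 9.5 mm across, x = +55 mm from plate_mid, half-way up the thickness; axes as plate_mid.
- mould: Aluminium mould block in two halves, held in a fixed steel vise: 100 mm along x, 48 mm along y, 40 mm tall. Origin: centre of its flat top face, 68 mm above the bench; the jaws end 11 mm lower. x points to the end with the stud, y to the side of the stop pin. Fitted, the sprue plate lies flat along x, its middle at x = -17 mm, the tang 37 mm past the block's -x end, which faces the robot.
- mould_stud (a point): Foot of the upright steel stud on the mould's top face, at x = +38 mm: 8 mm across, 14 mm tall, its end flat with a 0.5 mm chamfer.
- mould_pin (a point): Middle of the upright stop pin on the mould's top face, at x = -28 mm, y = +19.3 mm: 6 mm across, 7 mm tall. The fitted plate's +y side (16 mm from its middle line) rests against it, parallel to the block to within about a degree.
- square: Small steel engineer's square lying on the granite by its -y end, about 75 x 50 x 12 mm, loose: leave alone. Origin under its centre.
- setblock: Steel set-up block standing on the granite by its +y end, 75 x 25 x 50 mm tall, loose: leave alone. Origin under its centre.
- driver: Screwdriver with black handle, 150 mm long, 26 mm thick, lying about along world x on the bench between granite and vise, loose: leave alone. Origin under its middle.
- jig: Cast lead jig with a wire hook, 80 mm long, 15 mm tall, lying on the bench between granite and vise, on the robot's side of the screwdriver, loose: leave alone.
Not all that is in view belongs to the job. What is meant by the part that bears plate_mid is not purple, and is the larger of those in its own colour.

How it is judged:
By the outcome, as a careful person would: the job done as asked, in the order asked, and still so for the second after the job is handed in, with the robot touching nothing.
It also fails if it takes over 64 s, if anything falls off the work surface, if the arm or the gripper's body presses on something with over 40 N, if the wrist force passes 120 N, or if a joint passes its speed limit or range.

## Working session

There is one attempt and no reset: what is moved stays moved. The work goes in short steps, Python scripts to look and compute and a shell command to move; the robot and the scene stay as the last step left them, time stands still between calls to the robot, and variables do not carry over. Pictures are saved under pics/ and viewed, about 8 in all and at most 12, crops included, and the job is handed in when it is done.

```bash
ls; mkdir -p pics
python3 - <<'E'
from plant import *
import cv2
from plant import grasp_offset
print(grasp_offset if not callable(grasp_offset) else grasp_offset())
for n in("side","top"):
    p,d=grab_frame(n); cv2.imwrite(f"pics/{n}0.png",p[...,::-1]); c=camera_info(n); print(n,c)
s=get_state(); print(s)
E
```

```text
pics
0.0187
side {'fx': 396.4315111456274, 'fy': 396.4315111456274, 'cx': 284.1447336546957, 'cy': 209.99549482500584, 'T': array([[ 0.96373807, -0.18334198,  0.19389341,  0.36127497],
       [-0.26617431, -0.60879406,  0.74734264, -0.65933927],
       [-0.01897813, -0.771852  , -0.63551894,  0.66466582],
       [ 0.        ,  0.        ,  0.        ,  1.        ]])}
top {'fx': 385.25948115293835, 'fy': 385.25948115293835, 'cx': 276.5414406958676, 'cy': 209.27453932311425, 'T': array([[-0.0264537 , -0.98598732,  0.16470945,  0.38698027],
       [-0.99963958,  0.02533815, -0.00887061,  0.00514522],
       [ 0.00457287, -0.16488474, -0.98630224,  0.86366433],
       [ 0.        ,  0.        ,  0.        ,  1.        ]])}
{'clock': 0.1, 'q': array([-1.41628889e+00,  1.81492955e-01,  1.60789310e+00,  5.30171368e-06,
        1.35382743e+00, -2.06326365e-01]), 'joint_vel': array([-0.00199937, -0.00055177, -0.0026977 ,  0.00091679, -0.00024317,
        0.00029253]), 'tau': array([ 1.88544104e-04, -4.45883131e+01, -3.52236557e+01, -2.68851645e-04,
        4.22600584e-03,  2.12771505e-05]), 'tcp_pos': array([ 0.20293162, -0.53746632,  0.23046673]), 'ee_rot': array([-3.08900783e+00, -5.63434028e-01, -7.40482298e-05]), 'force': array([ 0.35434289, -0.22903676, -0.15737383]), 'moment': array([-0.03605922,  0.01975667,  0.00649375]), 'grip_width': 0.9996469643690722}
```

View pics/top0.png

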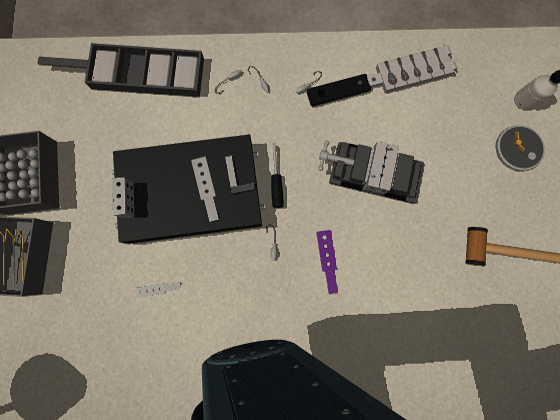

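View pics/side0.png

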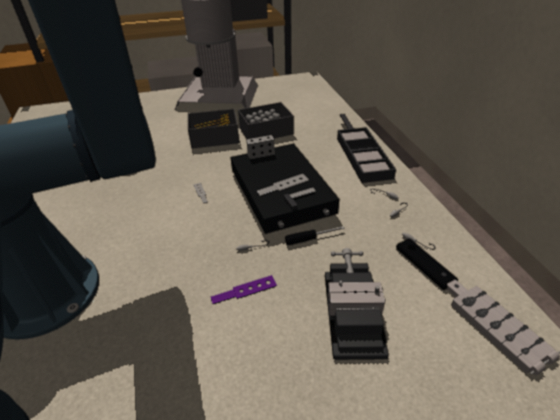

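The top view shows the grey plate on the granite at about (205,188) with its tang end at (212,218). The setblock is at (122,195), the square at (238,175), and the screwdriver and jig at (277,190) and (275,245). The mould in the vise is at (385,165). A purple decoy (327,260) and a small grey one (160,288) lie on the bench.

```bash
cat > h.py <<'E'
import numpy as np, cv2
from plant import *
from scipy.spatial.transform import Rotation as R
def cloud(n,d):
    c=camera_info(n); v,u=np.indices(d.shape); 
    P=np.stack([(u-c['cx'])/c['fx']*d,(v-c['cy'])/c['fy']*d,d],-1)
    return P@c['T'][:3,:3].T+c['T'][:3,3]
def plane_pts(n,uv,z):
    c=camera_info(n); uv=np.asarray(uv,float).reshape(-1,2)
    r=np.c_[(uv[:,0]-c['cx'])/c['fx'],(uv[:,1]-c['cy'])/c['fy'],np.ones(len(uv))]@c['T'][:3,:3].T
    o=c['T'][:3,3]; return o+r*((z-o[2])/r[:,2])[:,None]
def proj(n,P):
    c=camera_info(n); T=np.linalg.inv(c['T']); p=np.asarray(P).reshape(-1,3)@T[:3,:3].T+T[:3,3]
    return np.c_[p[:,0]/p[:,2]*c['fx']+c['cx'],p[:,1]/p[:,2]*c['fy']+c['cy']]
def rect(n,m,z):
    P=plane_pts(n,np.argwhere(m)[:,::-1],z)[:,:2]
    r=cv2.minAreaRect((P*1000).astype(np.float32)); return P.mean(0),r
E
python3 - <<'E'
from h import *
ims=[]
for n in("top","side"):
    p,d=grab_frame(n); C=cloud(n,d)
    for t in ["plate_mid","granite","mould","square","setblock","driver","jig","mould_stud","mould_pin","plate_hole","plate_tang"]:
        for o in cut_out(t,n)[:3]:
            if o['score']<.2: continue
            m=o['pixels']&(d>0)
            if m.sum()==0: continue
            z=np.percentile(C[m][:,2],[10,50,90])
            c,r=rect(n,m,z[1])
            print(n,t,round(o['score'],2),o['box'],m.sum(),'z',z.round(4),'c',c.round(4),np.round(r[0],1),np.round(r[1],1),round(r[2],1))
    k=p[105:260,90:430] if n=="top" else p[130:370,180:420]
    cv2.imwrite(f"pics/{n}1.png",cv2.resize(k[...,::-1],None,fx=2.35,fy=2.35,interpolation=cv2.INTER_CUBIC))
E
```

```text
top plate_mid 0.79 [316.6, 229.1, 20.0, 65.8] 825 z [0.0003 0.0027 0.0046] c [ 0.4177 -0.1117] [ 411.4 -111.9] [141.7  34.7] 5.8
top plate_mid 0.67 [137.2, 280.0, 44.4, 19.8] 372 z [-0.0005  0.0016  0.0032] c [0.3603 0.2663] [361.  261.3] [21.9 96.4] 8.4
top plate_mid 0.55 [191.7, 156.5, 26.1, 65.1] 827 z [0.0622 0.0641 0.066 ] c [0.5736 0.1489] [568.1 147.9] [140.8  32.5] 13.7
top granite 0.56 [110.7, 136.3, 154.5, 110.0] 11573 z [0.059  0.0611 0.063 ] c [0.5692 0.1877] [571.3 186.4] [207.8 317.2] 6.3
top mould 0.63 [364.3, 140.4, 37.1, 53.0] 1183 z [0.06   0.0677 0.0698] c [ 0.6039 -0.2292] [ 604.7 -229.5] [ 54.8 111.4] 73.4
top square 0.84 [224.5, 153.2, 31.9, 41.4] 387 z [0.067  0.0701 0.0744] c [0.5858 0.0816] [598.8  74. ] [83.4 50.8] 8.8
top setblock 0.86 [109.4, 176.4, 26.8, 43.6] 809 z [0.0742 0.1096 0.1123] c [0.5445 0.3038] [544.4 304.5] [82.6 42. ] 2.0
top driver 0.67 [269.6, 141.8, 15.4, 65.2] 447 z [0.0143 0.0225 0.0258] c [ 0.5824 -0.0032] [605.2  -2.5] [146.3  25.3] 1.8
top driver 0.57 [191.2, 157.3, 27.7, 65.2] 794 z [0.0622 0.0641 0.0659] c [0.5734 0.1482] [568.2 14
[... 2996 characters left out ...]
.0651 0.0668] c [0.5728 0.149 ] [568.9 148.6] [136.5  35.7] 14.0
side plate_hole 0.82 [213.1, 277.2, 68.0, 24.6] 669 z [0.002  0.0038 0.0053] c [ 0.4158 -0.1113] [ 410.5 -110.6] [138.7  32.8] 4.6
side plate_hole 0.66 [193.6, 184.5, 12.4, 18.2] 99 z [0.001  0.0028 0.0042] c [0.3605 0.2677] [361.2 263.1] [17.9 88.5] 8.9
side plate_tang 0.96 [209.9, 276.2, 62.5, 26.6] 624 z [0.0021 0.0038 0.0053] c [ 0.4157 -0.1108] [ 410.8 -111.7] [138.2  31.3] 7.0
side plate_tang 0.86 [256.8, 172.0, 50.6, 22.0] 371 z [0.063  0.065  0.0668] c [0.5786 0.1508] [569.6 151.3] [139.  41.] 12.7
side plate_tang 0.5 [193.2, 182.2, 13.2, 18.2] 147 z [0.001  0.0028 0.0042] c [0.3598 0.2702] [360.1 265.5] [24.4 98.3] 8.8
```

View pics/top1.png

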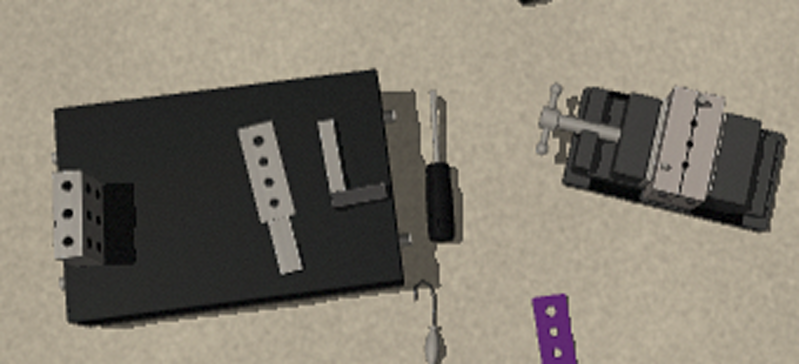

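View pics/side1.png

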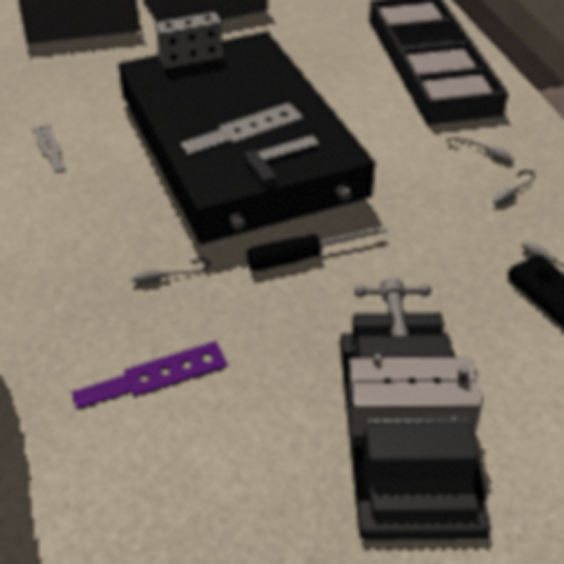

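The crops show the plate clear of its neighbours. On the mould, the pin is at about (373,176) and the stud at about (389,149) in the top image. In the side image the pin is at about (340,283) and the stud at about (378,290). Next I refine the stud, pin, granite edge and plate.

Run:
```python
from h import *
out=[]
for n,(r0,r1,c0,c1) in {"top":(136,196,356,412),"side":(272,322,320,392)}.items():
    fr=[grab_frame(n) for _ in range(3)]
    p=np.mean([f[0] for f in fr],0); D=np.median([f[1] for f in fr],0)
    np.savez(f"{n}.npz",p=p,D=D)
    k=cv2.resize(p[r0:r1,c0:c1,::-1].astype(np.uint8),(0,0),fx=7,fy=7,interpolation=cv2.INTER_NEAREST)
    C=cloud(n,D)
    # predicted stud/pin/corners from guess, drawn
    o=np.array([.6045,-.2325,.068]);a=np.radians(-15);X=np.array([np.cos(a),np.sin(a),0]);Y=np.array([-X[1],X[0],0])
    out.append(np.pad(k,((0,420-k.shape[0]),(0,0),(0,0))))
    if n=="top":
        # granite
        m=((C[...,2]>.055)&(C[...,2]<.075)&(C[...,0]>.4)&(C[...,0]<.75)&(C[...,1]>0)&(C[...,1]<.4)).astype(np.uint8)
        cs=max(cv2.findContours(m,0,1)[0],key=cv2.contourArea)
        P=plane_pts(n,cs.reshape(-1,2),.0612)[:,:2]*1000
        print("granite",cv2.minAreaRect(P.astype(np.float32)))
        top=m.astype(bool)&(C[...,2]<.068); print("gz",np.median(C[top][:,2]))
        g=p.mean(-1); m=(m>0)&(g>110); l,L,st,ce=cv2.connectedComponentsWithStats(m.astype(np.uint8))
        i=L[188,204]; q=plane_pts(n,np.argwhere(L==i)[:,::-1],.0645)[:,:2]*1000
        print("plate",len(q),cv2.minAreaRect(q.astype(np.float32)),q.mean(0), q.min(0),q.max(0))
        e=np.linalg.svd(q-q.mean(0))[2][0]; print(np.degrees(np.arctan2(e[1],e[0])))
    m=(C[...,2]>.0655)&(C[...,2]<.071)&(C[...,0]>.52)&(C[...,0]<.7)&(C[...,1]<-.17)&(C[...,1]>-.3)&(p.mean(-1)>110)
    P=plane_pts(n,np.argwhere(m)[:,::-1],.068)[:,:2]*1000
    r=cv2.minAreaRect(P.astype(np.float32)); print(n,"mould",m.sum(),r, np.median(C[m][:,2]))
w=np.hstack(out); print(w.shape); cv2.imwrite("pics/m.png",w[:,:]if w.shape[1]<=900 else cv2.resize(w,(0,0),fx=.88,fy=.88))
```

```text
granite ((574.0341796875, 190.37353515625), (200.2261505126953, 299.2236633300781), 5.975322723388672)
gz 0.06130319654114835
plate 748 ((568.458984375, 146.9220428466797), (138.9325408935547, 30.74315071105957), 14.005877494812012) [572.94244181 148.11045692] [499.16477076 123.06551207] [638.41187654 176.56288822]
-165.97415121941
top mould 892 ((609.2259521484375, -232.1300811767578), (47.384849548339844, 99.34786224365234), 74.54301452636719) 0.06803206747631413
side mould 913 ((609.3857421875, -230.81686401367188), (47.433876037597656, 99.30070495605469), 73.72710418701172) 0.06880619971986468
(420, 896, 3)
```

```bash
python3 -c "
import cv2;a=cv2.imread('pics/m.png');a=a[:,:];h,w=a.shape[:2];s=min(1,800/w);cv2.imwrite('pics/m2.png',cv2.resize(a,None,fx=s,fy=s));print(a.shape,s)"
```

```text
(420, 896, 3) 0.8928571428571429
```

View pics/m2.png

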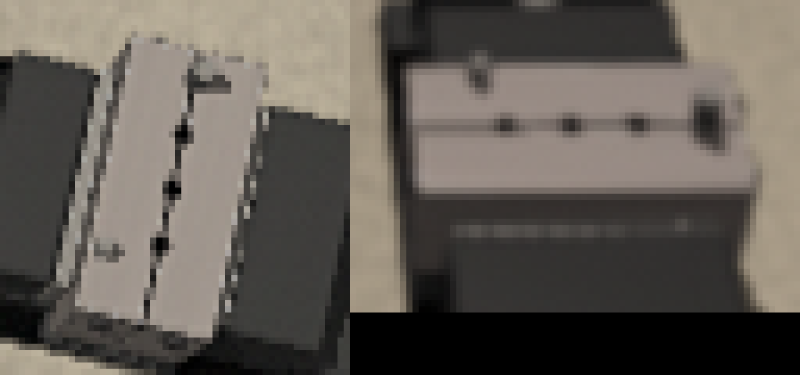

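Mould: centre about (0.609, -0.2315), yaw about -15.8°. Granite: yaw 6.0°, near edge at n·p = 0.4907. Plate: mid (0.5685, 0.147), yaw 14.0°. The tang tip sits 21 mm inside the edge, so I need to slide it about 61 mm along its own axis.

```bash
cat >> h.py <<'E'
def go(p,yaw):
    s=get_state(); A=R.from_rotvec(s['ee_rot']); a=np.radians(yaw)
    B=R.from_matrix(np.array([[np.cos(a),np.sin(a),0],[np.sin(a),-np.cos(a),0],[0,0,-1]]))
    t=(A.inv()*B).as_rotvec(degrees=True); d=A.inv().apply(np.array(p)-s['tcp_pos'])
    x=A.as_matrix()[:,0]
    print('t',s['clock'],'tcp',s['tcp_pos'].round(4),'yaw',round(np.degrees(np.arctan2(x[1],x[0])),2),'F',s['force'].round(2),'w',round(s['grip_width'],3)); print('turn',t.round(2),'shift',d.round(4))
E
python3 -c "
from h import *
go([.5733,.1482,.10],14.0)"
```

```text
t 1.6 tcp [ 0.203  -0.538   0.2313] yaw 20.67 F [-0.35  0.22  0.15] w 1.001
turn [0.   0.   6.67] shift [ 0.5887 -0.5113  0.1313]
```

```bash
python3 -m jog '[[0,0,0,0.589,-0.511,0.05,1],[0,0,6.67,0.589,-0.511,0.05,1],[0,0,6.67,0.589,-0.511,0.05,1],[0,0,6.67,0.589,-0.511,0.05,1],[0,0,6.67,0.589,-0.511,0.05,1],[0,0,6.67,0.589,-0.511,0.05,1],[0,0,6.67,0.589,-0.511,0.05,1],[0,0,6.67,0.589,-0.511,0.05,1]]' 40; python3 -c "
from h import *
go([.5733,.1482,.10],14.0)"
```

```text
clock: 2.6
tcp_pos: [0.4411, -0.0972, 0.1997]
ee_rot: [3.117, 0.383, 0.002]
force: [1.3, -1.4, 0.5]
grip_width: 0.004
t 2.6 tcp [ 0.4411 -0.0972  0.1997] yaw 13.99 F [ 1.31 -1.43  0.52] w 0.004
turn [ 0.06 -0.07 -0.01] shift [ 0.1875 -0.2063  0.0997]
```

```bash
python3 -m jog '[[0,0,0,0.187,-0.206,0.03,1],[0,0,0,0.187,-0.206,0.06,1],[0,0,0,0.187,-0.206,0.09,1],[0,0,0,0.187,-0.206,0.10,1],[0,0,0,0.187,-0.206,0.11,1],[0,0,0,0.187,-0.206,0.12,1],[0,0,0,0.187,-0.206,0.12,1],[0,0,0,0.187,-0.206,0.12,1]]'; python3 -c "
from h import *
go([.5733,.1482,.07],14.0)"
```

```text
clock: 3.6
tcp_pos: [0.5725, 0.1451, 0.0807]
ee_rot: [3.118, 0.381, 0.003]
force: [-1.2, -0.0, 1.2]
grip_width: 0.0
t 3.6 tcp [0.5725 0.1451 0.0807] yaw 13.93 F [-1.24 -0.02  1.15] w 0.0
turn [ 0.03 -0.1  -0.07] shift [ 0.0016 -0.0028  0.0107]
```

```bash
python3 -m jog '[[0,0,0,0,0,0.003,1],[0,0,0,0,0,0.006,1],[0,0,0,0,0,0.009,1],[0,0,0,0,0,0.010,1],[0,0,0,0,0,0.010,1]]'; python3 -c "
from h import *
go([.5733,.1482,.065],14.0)"
```

```text
clock: 4.22
tcp_pos: [0.5717, 0.1461, 0.0691]
ee_rot: [-3.118, -0.383, 0.001]
force: [0.3, 0.1, -0.7]
grip_width: -0.002
t 4.225 tcp [0.5717 0.1461 0.0691] yaw 14.01 F [ 0.33  0.08 -0.67] w -0.002
turn [-0.    0.02  0.01] shift [ 0.0021 -0.0016  0.0041]
```

```bash
python3 -m jog '[[0,0,0,0.001,-0.001,0.0005,1],[0,0,0,0.001,-0.001,0.001,1],[0,0,0,0.001,-0.001,0.0015,1],[0,0,0,0.001,-0.001,0.002,1],[0,0,0,0.001,-0.001,0.0025,1]]'
```

```text
clock: 4.85
tcp_pos: [0.5725, 0.1474, 0.0668]
ee_rot: [-3.118, -0.383, -0.0]
force: [0.1, 0.3, 0.3]
grip_width: -0.001
```

```bash
python3 -m jog '[[0,0,0,0,0,0.0003,1],[0,0,0,0,0,0.0006,1],[0,0,0,0,0,0.0009,1]]'; python3 -c "
from h import *
go([.5733,.1482,.065],14.0)"
```

```text
clock: 5.22
tcp_pos: [0.5725, 0.1474, 0.0659]
ee_rot: [-3.118, -0.383, -0.0]
force: [0.1, 0.2, -0.3]
grip_width: -0.001
t 5.225 tcp [0.5725 0.1474 0.0659] yaw 14.0 F [ 0.07  0.18 -0.33] w -0.001
turn [-0. -0.  0.] shift [ 0.0009 -0.0006  0.0009]
```

```bash
python3 -m jog '[[0,0,0,0,0,0.0003,1],[0,0,0,0,0,0.0006,1]]'
```

```text
clock: 5.48
tcp_pos: [0.5726, 0.1473, 0.0653]
ee_rot: [-3.118, -0.383, -0.0]
force: [0.2, -0.7, -0.1]
grip_width: 0.0
```

```bash
python3 -m jog '[[0,0,0,0,0,0.0003,1],[0,0,0,0,0,0.0006,1]]'
```

```text
clock: 5.72
tcp_pos: [0.5725, 0.1473, 0.0647]
ee_rot: [-3.118, -0.383, 0.0]
force: [0.0, 0.6, 1.9]
grip_width: 0.001
```

```bash
python3 -m jog '[[0,0,0,0,0,0.0002,1],[0,0,0,0,0,0.0004,1]]'
```

```text
clock: 5.98
tcp_pos: [0.5728, 0.1474, 0.0646]
ee_rot: [3.118, 0.383, 0.001]
force: [-1.1, 0.7, 4.0]
grip_width: -0.001
```

```bash
python3 -m jog '[[0,0,0,0,0,-0.0001,1],[0,0,0,-0.001,0,-0.0001,1],[0,0,0,-0.003,0,-0.0001,1],[0,0,0,-0.005,0,-0.0001,1]]'
```

```text
clock: 6.48
tcp_pos: [0.5679, 0.1461, 0.0647]
ee_rot: [3.118, 0.383, 0.001]
force: [0.7, 0.7, 4.9]
grip_width: -0.003
```

```bash
python3 -m jog '[[0,0,0,-0.002,0,0,1],[0,0,0,-0.004,0,0,1],[0,0,0,-0.006,0,0,1]]'
```

```text
clock: 6.85
tcp_pos: [0.562, 0.1447, 0.0647]
ee_rot: [3.118, 0.383, 0.001]
force: [1.2, 0.8, 4.8]
grip_width: -0.001
```

```bash
python3 -m jog '[[0,0,0,-0.002,0,-0.0002,1],[0,0,0,-0.004,0,-0.0003,1],[0,0,0,-0.007,0,-0.0003,1],[0,0,0,-0.010,0,-0.0003,1]]'; python3 -c "
from h import *
print(get_state()['force'])
p,d=grab_frame('top');m=(p.mean(-1)>110);n,L,s,c=cv2.connectedComponentsWithStats(m.astype(np.uint8)[140:235,150:265]);print(s[1:][s[1:,4]>50])"
```

```text
clock: 7.35
tcp_pos: [0.5519, 0.1422, 0.0646]
ee_rot: [3.118, 0.383, -0.0]
force: [0.9, 0.6, 4.3]
grip_width: -0.002
[0.86617232 0.58040639 4.26069154]
[[  0   0  40  11 397]
 [101   0  14   4  53]
 [ 75  16  11  24 128]
 [ 64  71   7  20  80]
 [ 31  88  16   7  93]
 [ 67  88  48   7 190]]
```

```bash
python3 -m jog '[[0,0,0,-0.003,0,-0.0001,1],[0,0,0,-0.006,0,-0.0002,1],[0,0,0,-0.009,0,-0.0002,1],[0,0,0,-0.012,0,-0.0002,1],[0,0,0,-0.015,0,-0.0002,1]]'
```

```text
clock: 8.02
tcp_pos: [0.5371, 0.1386, 0.0646]
ee_rot: [-3.118, -0.383, 0.001]
force: [0.5, -0.8, 1.7]
grip_width: -0.0
```

```bash
python3 -m jog '[[0,0,0,-0.003,0,0,1],[0,0,0,-0.006,0,0,1],[0,0,0,-0.009,0,0,1],[0,0,0,-0.012,0,0,1]]'
```

```text
clock: 8.52
tcp_pos: [0.5255, 0.1357, 0.0647]
ee_rot: [-3.118, -0.383, 0.001]
force: [-0.4, 0.4, -0.8]
grip_width: -0.003
```

```bash
python3 -m jog '[[0,0,0,0,0,0.0002,1],[0,0,0,0,0,0.0003,1]]';  python3 -c "
from h import *
p,d=grab_frame('top');m=(p.mean(-1)>110);n,L,s,c=cv2.connectedComponentsWithStats(m.astype(np.uint8)[140:240,150:265]);print(s[1:][s[1:,4]>50])
cv2.imwrite('pics/d.png',cv2.resize(p[130:260,130:290,::-1],None,fx=5,fy=5)[:600])"
```

```text
clock: 8.78
tcp_pos: [0.526, 0.1357, 0.0647]
ee_rot: [3.118, 0.383, -0.0]
force: [-0.3, 0.2, 2.0]
grip_width: -0.001
[[101   0  14   4  53]
 [  0  15  45  15 532]
 [ 75  16  12  31 193]
 [ 69  87  15  13 102]
 [ 91  88  24  12 247]]
```

View pics/d.png

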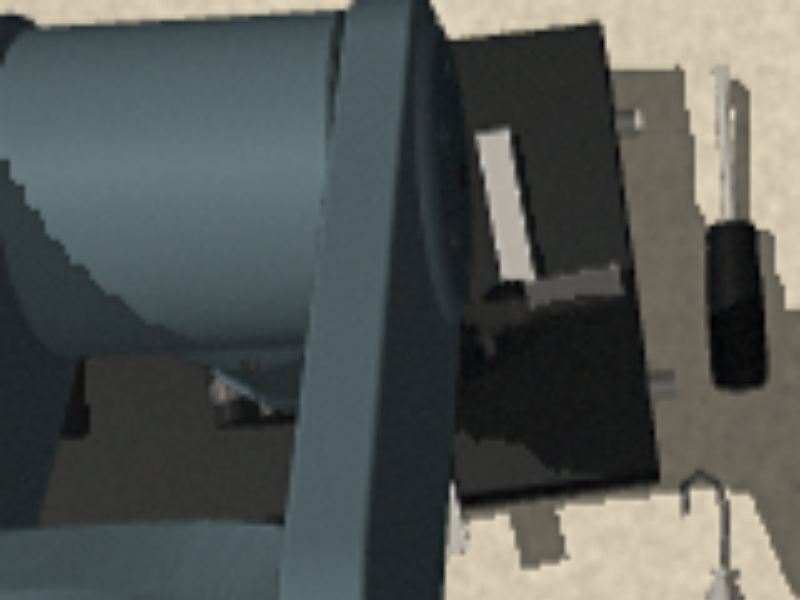

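The arm hides most of the plate from the top camera. The tang's sliver shows at about (457,520) in the crop and its shadow on the bench at (540,540), so it already overhangs. I'll measure with the side camera.

```bash
python3 -c "
from h import *
p,d=grab_frame('side');C=cloud('side',d)
m=(C[...,2]>.058)&(C[...,2]<.070)&(p.mean(-1)>100)&(C[...,0]>.38)&(C[...,0]<.62)&(C[...,1]>.09)&(C[...,1]<.2)
n,L,s,c=cv2.connectedComponentsWithStats(m.astype(np.uint8))
for i in range(1,n):
  if s[i,4]>20:
    q=plane_pts('side',np.argwhere(L==i)[:,::-1],.0645)[:,:2]*1000;print(s[i],q.min(0).round(1),q.max(0).round(1),cv2.minAreaRect(q.astype(np.float32)))
cv2.imwrite('pics/s3.png',cv2.resize(p[140:250,200:350,::-1],None,fx=5,fy=5))"
```

```text
[273 179  20  13 126] [538.5 126.8] [593.3 168. ] ((563.9258422851562, 147.47726440429688), (56.74657440185547, 29.728105545043945), 13.393144607543945)
[242 192  18   9  76] [457.4 111.6] [500.7 138.1] ((478.6770324707031, 127.05171966552734), (41.236270904541016, 19.306114196777344), 17.845251083374023)
```

View pics/s3.png

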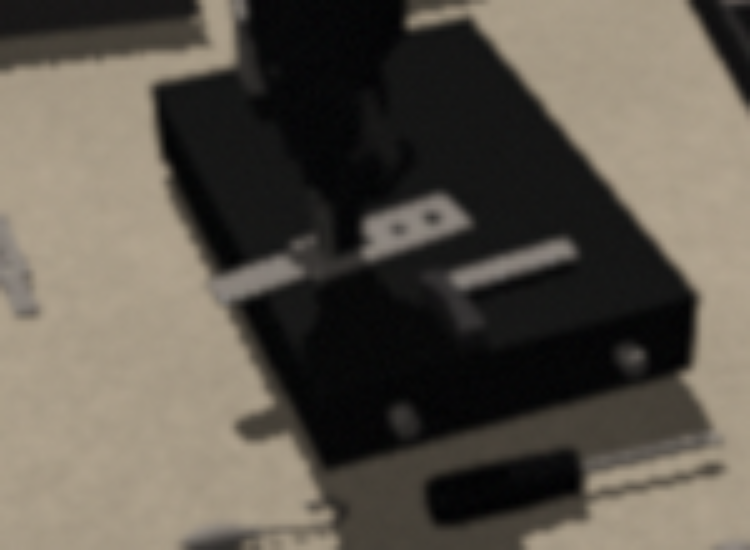

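The side view shows the plate flat, following at yaw about 14°, with the tang overhanging about 23 mm at (225,285) in the crop. I need about 16 mm more.

```bash
python3 -m jog '[[0,0,0,-0.002,0,0.0001,1],[0,0,0,-0.005,0,0.0001,1],[0,0,0,-0.008,0,0.0001,1]]'
```

```text
clock: 9.25
tcp_pos: [0.5182, 0.1338, 0.0647]
ee_rot: [3.118, 0.383, 0.001]
force: [1.4, 0.6, 2.7]
grip_width: -0.001
```

```bash
python3 -m jog '[[0,0,0,-0.002,0,0,1],[0,0,0,-0.005,0,0,1],[0,0,0,-0.008,0,0,1]]'
cat >> h.py <<'E'
def side():
    p,d=grab_frame('side');C=cloud('side',d)
    m=(C[...,2]>.058)&(C[...,2]<.070)&(p.mean(-1)>100)&(C[...,0]>.38)&(C[...,0]<.62)&(C[...,1]>.09)&(C[...,1]<.2)
    n,L,s,c=cv2.connectedComponentsWithStats(m.astype(np.uint8))
    for i in range(1,n):
      if s[i,4]>20:
        q=plane_pts('side',np.argwhere(L==i)[:,::-1],.0645)[:,:2]*1000;print(s[i],q.min(0).round(1),q.max(0).round(1),cv2.minAreaRect(q.astype(np.float32)))
E
python3 -c "
from h import *
side()"
```

```text
clock: 9.62
tcp_pos: [0.5104, 0.1318, 0.0646]
ee_rot: [3.118, 0.383, 0.001]
force: [0.7, -0.2, 3.3]
grip_width: -0.001
[268 181  20  12 129] [524.4 124.9] [578.4 163.8] ((549.1659545898438, 143.96279907226562), (56.07176971435547, 29.728105545043945), 13.393146514892578)
[236 194  18   9  84] [441.7 107.3] [485.4 133.6] ((463.63702392578125, 123.64401245117188), (42.823429107666016, 22.036521911621094), 17.845232009887695)
```

```bash
python3 -m jog '[[0,0,0,-0.0015,0,0,1],[0,0,0,-0.003,0,0,1],[0,0,0,-0.003,0,-0.002,1],[0,0,0,-0.003,0,-0.02,1],[0,0,0,-0.003,0,-0.05,1],[0,0,0,-0.06,0,-0.05,0.2],[0,0,0,-0.06,0,-0.05,0.2],[0,0,0,-0.06,0,-0.05,0.2]]'; python3 -c "
from h import *
go([.456,.119,.11],14.0); side(); p,d=grab_frame('top');cv2.imwrite('pics/t4.png',cv2.resize(p[130:270,130:290,::-1],None,fx=4,fy=4))"
```

```text
clock: 10.68
tcp_pos: [0.4529, 0.1174, 0.1156]
ee_rot: [3.118, 0.383, 0.003]
force: [0.8, -0.8, 0.8]
grip_width: 0.397
t 10.675 tcp [0.4529 0.1174 0.1156] yaw 14.0 F [ 0.85 -0.83  0.76] w 0.397
turn [ 0.02 -0.11 -0.  ] shift [ 0.0034 -0.0008  0.0056]
[235 182  52  20 287] [439.3 112.3] [574.8 161.7] ((506.49053955078125, 132.97906494140625), (135.1610565185547, 29.198963165283203), 14.884847640991211)
```

View pics/t4.png

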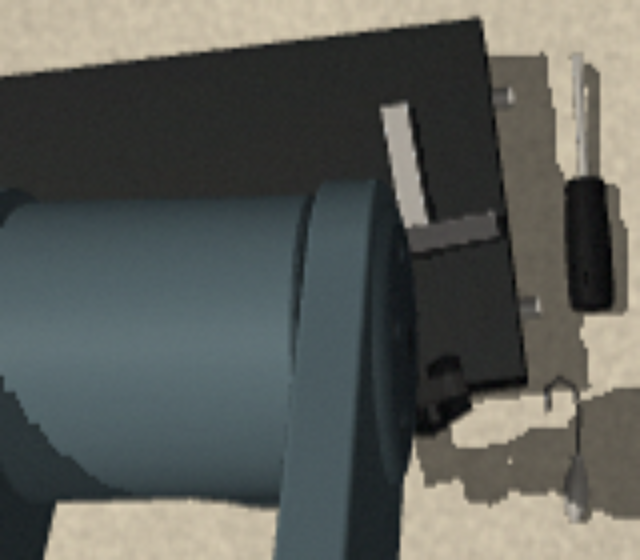

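The top view shows the gripper over the near edge at about (445,400), with the square, driver and jig untouched. From the side camera, the plate mid is about (0.507, 0.132) and the tang overhangs about 41 mm. I'll descend astride the tang.

```bash
python3 -c "
from h import *
go([.4564,.1186,.0425],14.3)"; python3 -m jog '[[0,0,0,0.0034,-0.0003,0.01,0],[0,0,0,0.0034,-0.0003,0.03,0],[0,0,0,0.0034,-0.0003,0.05,0],[0,0,0,0.0034,-0.0003,0.065,0],[0,0,0,0.0034,-0.0003,0.073,0],[0,0,0,0.0034,-0.0003,0.073,0],[0,0,0,0.0034,-0.0003,0.073,0]]';  python3 -c "
from h import *
go([.4564,.1186,.0425],14.3);side()
p,d=grab_frame('side');cv2.imwrite('pics/s5.png',cv2.resize(p[140:250,200:320,::-1],None,fx=5,fy=5))"
```

```text
t 10.775 tcp [0.4537 0.1174 0.1155] yaw 14.0 F [-0.89  0.05 -0.44] w 0.399
turn [ 0.03 -0.12 -0.3 ] shift [ 0.0028 -0.0006  0.073 ]
clock: 11.65
tcp_pos: [0.4561, 0.1185, 0.042]
ee_rot: [3.118, 0.383, 0.002]
force: [0.5, -0.2, 0.6]
grip_width: 0.504
t 11.65 tcp [0.4561 0.1185 0.042 ] yaw 14.0 F [ 0.51 -0.21  0.62] w 0.504
turn [ 0.01 -0.06 -0.3 ] shift [ 0.0004 -0.     -0.0005]
[256 181  31  16 203] [491.8 116.7] [576.  163.8] ((531.7486572265625, 139.7693634033203), (87.32252502441406, 30.154918670654297), 13.875276565551758)
```

View pics/s5.png

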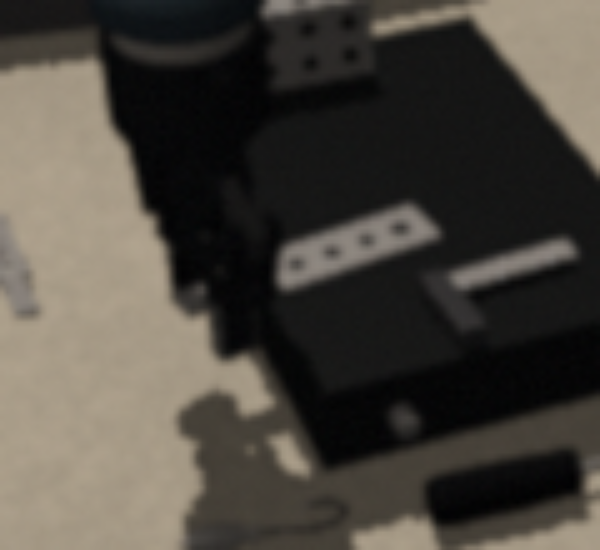

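The side view shows the fingers astride the tang at the near edge, with the body flat on the stone and the big hole at the far end at about (400,228). Gripping now.

```bash
python3 -m jog '[[0,0,0,0,0,0,0.3],[0,0,0,0,0,0,0.5],[0,0,0,0,0,0,0.7],[0,0,0,0,0,0,1],[0,0,0,0,0,0,1],[0,0,0,0,0,0,1]]' 60; python3 -c "
from h import *
go([.4564,.1186,.0425],14.3);print(get_state()['moment'])"
```

```text
clock: 12.5
tcp_pos: [0.4556, 0.1184, 0.0416]
ee_rot: [3.118, 0.383, 0.001]
force: [-0.3, 0.4, 2.5]
grip_width: 0.21
t 12.5 tcp [0.4556 0.1184 0.0416] yaw 14.0 F [-0.28  0.38  2.54] w 0.21
turn [ 0.01 -0.02 -0.3 ] shift [ 0.0008  0.     -0.0009]
[ 0.02042439  0.00484363 -0.02328858]
```

```bash
python3 -m jog '[[0,0,0,0,0,-0.001,1],[0,0,0,0,0,-0.004,1],[0,0,0,0,0,-0.01,1],[0,0,0,0,0,-0.02,1],[0,0,0,0,0,-0.04,1],[0,0,0,0,0,-0.06,1],[0,0,0,0,0,-0.08,1],[0,0,0,0,0,-0.08,1]]'; python3 -c "
from h import *
p,d=grab_frame('side');C=cloud('side',d)
m=(C[...,2]>.11)&(C[...,2]<.18)&(p.mean(-1)>100)&(C[...,0]>.38)&(C[...,0]<.62)&(C[...,1]>.07)&(C[...,1]<.2)
n,L,s,c=cv2.connectedComponentsWithStats(m.astype(np.uint8));i=1+np.argmax(s[1:,4]);q=C[L==i];print(s[i],q.mean(0))
A=np.c_[q[:,:2]-q[:,:2].mean(0),np.ones(len(q))];print('slope',np.linalg.lstsq(A,q[:,2],rcond=None)[0])
go([.4564,.1186,.0425],14.3);print(get_state()['moment'])"
```

```text
clock: 13.5
tcp_pos: [0.4569, 0.1185, 0.1235]
ee_rot: [3.118, 0.383, 0.007]
force: [-0.1, 0.8, -1.0]
grip_width: 0.21
[251 155  36  15 200] [0.53023626 0.1367779  0.14650616]
slope [-0.00027776 -0.01293501  0.14650616]
t 13.55 tcp [0.456  0.1185 0.1223] yaw 14.01 F [-0.23  0.33 -0.43] w 0.213
turn [ 0.03 -0.12 -0.29] shift [ 0.0002 -0.0001  0.0798]
[-0.01545022  0.01638034  0.07479331]
```

The plate is held level. Grip-to-body geometry agrees: 76.5 mm seen against 77 mm nominal. Moving to the mould, with the plate yawed 2° off the pin.

```bash
python3 -c "
from h import *
go([.5420,-.2163,.13],-13.8)"
```

```text
t 13.55 tcp [0.456  0.1185 0.1223] yaw 14.01 F [-0.23  0.33 -0.43] w 0.213
turn [ 0.   -0.12 27.81] shift [ 0.0024  0.3456 -0.0075]
```

```bash
python3 -m jog '[[0,0,0,0,0.01,-0.01,1],[0,0,3,0,0.04,-0.012,1],[0,0,7,0,0.08,-0.012,1],[0,0,12,0,0.125,-0.012,1],[0,0,17,0,0.17,-0.012,1],[0,0,22,0,0.215,-0.012,1],[0,0,26,0.002,0.26,-0.012,1],[0,0,27.8,0.0024,0.30,-0.01,1]]'; python3 -c "
from h import *
go([.5420,-.2163,.10],-13.8)"
```

```text
clock: 14.55
tcp_pos: [0.5303, -0.1744, 0.1313]
ee_rot: [-3.118, 0.381, 0.001]
force: [0.3, -0.2, -0.5]
grip_width: 0.213
t 14.55 tcp [ 0.5303 -0.1744  0.1313] yaw -13.93 F [ 0.3  -0.15 -0.46] w 0.213
turn [-0.    0.03 -0.13] shift [0.0214 0.0379 0.0313]
```

```bash
python3 -m jog '[[0,0,0,0.005,0.01,0.003,1],[0,0,0,0.012,0.024,0.01,1],[0,0,0,0.019,0.034,0.02,1],[0,0,0,0.0214,0.0379,0.028,1],[0,0,0,0.0214,0.0379,0.0313,1],[0,0,0,0.0214,0.0379,0.0313,1],[0,0,0,0.0214,0.0379,0.0313,1]]'
cat > look.py <<'E'
from h import *
import sys
g=get_state(); t=g['tcp_pos']; zt=t[2]+.0215+.0015
go([.5420,-.2163,t[2]],-13.8); ims=[]
a=R.from_rotvec(g['ee_rot']).as_matrix()[:,0]
hp=t+.107*a; hp[2]=zt
for n in("top","side"):
    fr=[grab_frame(n) for _ in range(3)]; p=np.mean([f[0] for f in fr],0); D=np.median([f[1] for f in fr],0)
    np.savez(n+"_h.npz",p=p,D=D); C=cloud(n,D)
    m=(abs(C[...,2]-zt)<.008)&(p.mean(-1)>105)&(np.hypot(C[...,0]-t[0]-.077*a[0],C[...,1]-t[1]-.077*a[1])<.07)
    k,L,s,c=cv2.connectedComponentsWithStats(m.astype(np.uint8)); i=1+np.argmax(s[1:,4])
    M=(L==i).astype(np.uint8)
    q=plane_pts(n,np.argwhere(M)[:,::-1],zt)[:,:2]*1000
    print(n,s[i],'z',np.median(C[M>0][:,2]).round(4),cv2.minAreaRect(q.astype(np.float32)))
    u,v=proj(n,hp)[0].round().astype(int); print('pred hole px',proj(n,hp)[0].round(1))
    k=p[v-28:v+28,u-28:u+28]; ims.append(cv2.resize(k[...,::-1].astype(np.uint8),None,fx=7,fy=7,interpolation=cv2.INTER_CUBIC)); print('crop origin',u-28,v-28)
cv2.imwrite(sys.argv[1],np.hstack(ims))
E
python3 look.py pics/l1.png
```

```text
clock: 15.42
tcp_pos: [0.5423, -0.2136, 0.1005]
ee_rot: [3.119, -0.376, 0.001]
force: [0.3, -0.6, -1.0]
grip_width: 0.213
t 15.425 tcp [ 0.5423 -0.2136  0.1005] yaw -13.76 F [ 0.27 -0.62 -1.  ] w 0.213
turn [ 0.   -0.02  0.04] shift [0.0004 0.0027 0.    ]
top [382 131  12  28 134] z 0.1224 ((637.0979614257812, -223.895263671875), (13.983813285827637, 59.48087692260742), 69.90608215332031)
pred hole px [392.8 139.8]
crop origin 365 112
side [335 264  57  16 700] z 0.1232 ((614.5438842773438, -230.44920349121094), (34.07434844970703, 99.57164001464844), 75.44098663330078)
pred hole px [380.3 270.9]
crop origin 352 243
```

View pics/l1.png

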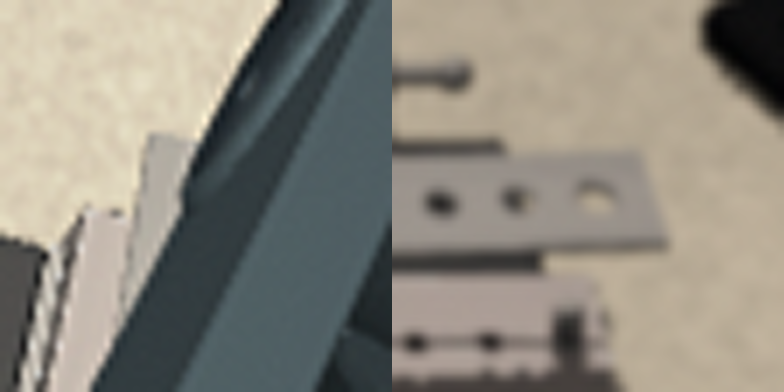

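The side view shows the held plate level above the block, with its hole at about image pixel (381,271), within 1 px of prediction. I'll measure the hole and stud centres sub-pixel in that camera.

```bash
cat > hole.py <<'E'
from h import *
def hole(save=None):
    g=get_state(); t=g['tcp_pos']; zm=t[2]+.0215; a=R.from_rotvec(g['ee_rot']).as_matrix()[:,0]
    hp=t+.107*a; hp[2]=zm; n='side'
    p=np.mean([grab_frame(n)[0].astype(float) for _ in range(3)],0)
    u0,v0=proj(n,hp)[0]; 
    k=p[int(v0)-6:int(v0)+8,int(u0)-7:int(u0)+9]; 
    y=k[...,0]-k[...,2]; bg=np.median(y); w=np.clip(y-bg-6,0,None)
    V,U=np.indices(w.shape); m=np.hypot(U-7,V-6)<5.5; w=w*m
    return p,hp,(u0,v0),np.array([(w*U).sum()/w.sum()+int(u0)-7,(w*V).sum()/w.sum()+int(v0)-6]),zm,w
if __name__=="__main__":
    p,hp,pr,c,zm,w=hole()
    print(np.round(w).astype(int)); q=plane_pts('side',c,zm)[0]; print('pred',hp.round(4),np.round(pr,2),'seen px',c.round(2),'xy',q.round(4),'diff',(q-hp)[:2].round(4))
    z=np.load('side.npz')['p']
    for nm,P in {'stud foot':[.6459,-.2415,.068],'stud top':[.6459,-.2415,.082],'pin top':None}.items():
        if P is None:
            a=np.radians(-15.9);P=np.array([.6093,-.231,.075])+np.array([-.028*np.cos(a)-.0193*np.sin(a),-.028*np.sin(a)+.0193*np.cos(a),0])
        print(nm,proj('side',P).round(2))
    print(z[278:302,368:388].mean(-1).astype(int)); print(z[276:292,332:346].mean(-1).astype(int))
E
python3 hole.py
```

```text
[[ 0  0  0  0  0  0  0  0  0  0  0  0  0  0  0  0]
 [ 0  0  0  0  0  0  0  0  0  0  0  0  0  0  0  0]
 [ 0  0  0  0  0  0  0  0  0  0  0  0  0  0  0  0]
 [ 0  0  0  0  0  0  0  0  0  0  0  0  0  0  0  0]
 [ 0  0  0  0  0  0  0  0  0  0  0  0  0  0  0  0]
 [ 0  0  0  0  0  0  0  2  2  0  0  0  0  0  0  0]
 [ 0  0  0  0  0  0  7 11 10  5  0  0  0  0  0  0]
 [ 0  0  0  0  0  0  7 11 11  8  0  0  0  0  0  0]
 [ 0  0  0  0  0  0  0  4  4  2  0  0  0  0  0  0]
 [ 0  0  0  0  0  0  0  0  0  0  0  0  0  0  0  0]
 [ 0  0  0  0  0  0  0  0  0  0  0  0  0  0  0  0]
 [ 0  0  0  0  0  0  0  0  0  0  0  0  0  0  0  0]
 [ 0  0  0  0  0  0  0  0  0  0  0  0  0  0  0  0]
 [ 0  0  0  0  0  0  0  0  0  0  0  0  0  0  0  0]]
pred [ 0.6461 -0.2395  0.1219] [380.24 271.67] seen px [380.52 271.62] xy [ 0.6467 -0.2395  0.1219] diff [ 0.0005 -0.    ]
stud foot [[376.75 291.75]]
stud top [[377.72 286.93]]
pin top [[340.8  281.55]]
[[ 47  47  47  57  94 135 154 154 151 149 149 151 149 149 149 149 149 149
  150 148]
 [ 47  47  46  47  69 116 150 155 152 149 149 150 150 150 149 148 149 150
  151 150]
 [ 48  47  
[... 2104 characters left out ...]
0  48  50  50  50  53  64  78  75  57  50  49  49]
 [ 39  49  57  61  61  60  64  82 102  95  72  62  65  64]
 [ 84  89  94  97  97  95  87  86  97  94  89  98 108 109]
 [124 125 128 128 129 125 106  76  70  81 104 128 137 139]
 [140 140 140 140 140 137 115  75  55  70 106 135 141 141]
 [141 141 141 140 141 139 126  95  67  69 104 134 141 140]
 [142 141 140 141 141 141 137 123  98  92 118 138 142 140]
 [142 141 141 141 141 141 142 137 128 124 135 141 141 141]
 [143 142 143 142 142 141 142 143 141 139 142 143 142 142]
 [144 144 144 144 143 143 143 143 143 143 143 141 138 139]
 [140 140 139 140 139 139 139 139 139 139 136 125 110 112]
 [122 121 121 121 121 120 120 120 119 119 111  89  60  64]]
```

Hole prediction agrees to 0.5 mm. The stud sits about 0.4 px left of my rectangle estimate. Aim for TCP (0.5409, -0.2159), stopping 4 mm above the stud.

```bash
python3 -c "
from h import *
go([.5409,-.2159,.066],-13.8)"
```

```text
t 15.875 tcp [ 0.5421 -0.214   0.1003] yaw -13.8 F [-0.81  0.26 -0.45] w 0.215
turn [ 0.   -0.01 -0.  ] shift [-0.0007  0.0021  0.0343]
```

```bash
python3 -m jog '[[0,0,0,-0.0007,0.0021,0.005,1],[0,0,0,-0.0007,0.0021,0.015,1],[0,0,0,-0.0007,0.0021,0.025,1],[0,0,0,-0.0007,0.0021,0.031,1],[0,0,0,-0.0007,0.0021,0.0343,1],[0,0,0,-0.0007,0.0021,0.0343,1],[0,0,0,-0.0007,0.0021,0.0343,1]]'; python3 look.py pics/l2.png; python3 hole.py | grep -A1 pred
```

```text
clock: 16.75
tcp_pos: [0.5412, -0.216, 0.0662]
ee_rot: [3.119, -0.377, 0.001]
force: [-0.1, -0.1, 0.0]
grip_width: 0.208
t 16.75 tcp [ 0.5412 -0.216   0.0662] yaw -13.79 F [-0.12 -0.06  0.01] w 0.208
turn [ 0.01 -0.03  0.01] shift [0.0009 0.0001 0.    ]
top [378 137  11  28 108] z 0.0881 ((634.3944091796875, -228.04013061523438), (12.722691535949707, 60.28456497192383), 76.65741729736328)
pred hole px [389.1 145.9]
crop origin 361 118
side [333 277  56  16 696] z 0.0889 ((613.5615234375, -232.3206787109375), (33.82548522949219, 99.31934356689453), 75.8012466430664)
pred hole px [377.8 284.5]
crop origin 350 256
pred [ 0.6449 -0.2414  0.0876] [377.63 285.05] seen px [nan nan] xy [nan nan nan] diff [nan nan]
stud foot [[376.75 291.75]]hole.py:10: RuntimeWarning: invalid value encountered in scalar divide
  return p,hp,(u0,v0),np.array([(w*U).sum()/w.sum()+int(u0)-7,(w*V).sum()/w.sum()+int(v0)-6]),zm,w
```

View pics/l2.png

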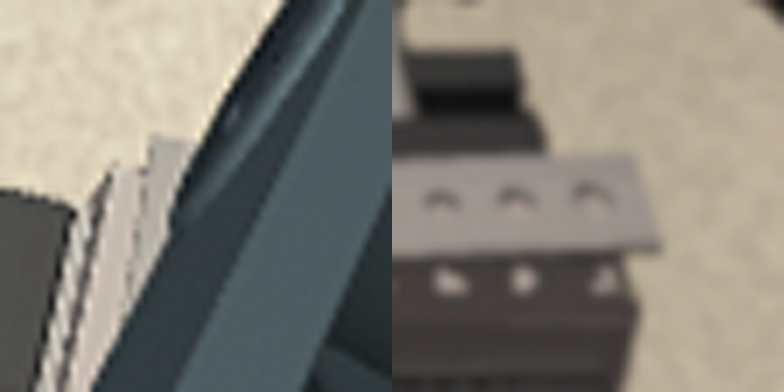

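The side view shows the hole at about image pixel (378,284), where predicted, above the stud. I'll descend in small force-checked steps.

```bash
python3 -m jog '[[0,0,0,0,0,0.001,1],[0,0,0,0,0,0.002,1],[0,0,0,0,0,0.003,1],[0,0,0,0,0,0.0035,1],[0,0,0,0,0,0.004,1]]'
```

```text
clock: 17.82
tcp_pos: [0.541, -0.2159, 0.0619]
ee_rot: [3.119, -0.377, 0.0]
force: [0.4, -0.3, 0.4]
grip_width: 0.205
```

```bash
python3 -m jog '[[0,0,0,0,0,0.0004,1],[0,0,0,0,0,0.0008,1]]'; python3 -c "
from h import *
print(get_state()['moment'])"
```

```text
clock: 18.08
tcp_pos: [0.541, -0.2159, 0.0612]
ee_rot: [3.119, -0.377, 0.0]
force: [-1.2, 0.1, -0.6]
grip_width: 0.208
[-0.01496866  0.0249167  -0.03582289]
```

```bash
python3 -m jog '[[0,0,0,0,0,0.0004,1],[0,0,0,0,0,0.0008,1]]'; python3 -c "
from h import *
print(get_state()['moment'])"
```

```text
clock: 18.32
tcp_pos: [0.541, -0.2159, 0.0604]
ee_rot: [3.119, -0.377, 0.0]
force: [0.5, 0.1, 0.8]
grip_width: 0.209
[ 0.05174892 -0.07772064  0.01309346]
```

```bash
python3 -m jog '[[0,0,0,0,0,0.0003,1],[0,0,0,0,0,0.0006,1]]'; python3 -c "
from h import *
print(get_state()['moment'],get_state()['force'])"
```

```text
clock: 18.58
tcp_pos: [0.541, -0.2159, 0.0598]
ee_rot: [3.119, -0.377, 0.0]
force: [0.0, -0.6, 0.8]
grip_width: 0.212
[ 0.00737785 -0.04667091  0.05883212] [ 0.02004925 -0.55971796  0.84111483]
```

```bash
python3 -m jog '[[0,0,0,0,0,0.0003,1],[0,0,0,0,0,0.0006,1]]'; python3 -c "
from h import *
print(get_state()['moment'],get_state()['force'])"
```

```text
clock: 18.82
tcp_pos: [0.541, -0.2159, 0.0592]
ee_rot: [3.119, -0.377, 0.0]
force: [0.0, 0.1, 1.1]
grip_width: 0.208
[ 0.00117891 -0.06465838  0.01442579] [0.01945434 0.06074    1.14656722]
```

```bash
cat > tilt.py <<'E'
from h import *
g=get_state(); t=g['tcp_pos']; a=R.from_rotvec(g['ee_rot']).as_matrix(); zt=t[2]+.023
D=np.median([grab_frame('side')[1] for _ in range(4)],0); p=grab_frame('side')[0]; C=cloud('side',D)
d=C-t; s=d@a[:,0]; w=d@a[:,1]
m=(s>.034)&(s<.120)&(abs(w)<.013)&(abs(C[...,2]-zt)<.012)&(np.hypot(s-.107,w)>.009)
A=np.c_[s[m]-.077,w[m],np.ones(m.sum())]; k=np.linalg.lstsq(A,C[m][:,2],rcond=None)[0]
print('n',m.sum(),'slope along,across (deg)',np.degrees(k[:2]).round(2),'z top minus tcp at body mid',(k[2]-t[2]).round(4),'z top at hole',(k[2]+.03*k[0]).round(4),'F',g['force'].round(2),'M',g['moment'].round(3))
E
python3 tilt.py
```

```text
n 440 slope along,across (deg) [1.64 0.44] z top minus tcp at body mid 0.0253 z top at hole 0.0854 F [0.02 0.06 1.15] M [ 0.001 -0.065  0.014]
```

The plate's far end tilts up 1.6°, so the hole rim rests on the stud top at about 1 N. I'll read the offset from the pixels around the hole.

Run:
```python
from h import *
p=np.mean([grab_frame('side')[0].astype(float) for _ in range(6)],0)
g=get_state(); t=g['tcp_pos']; a=R.from_rotvec(g['ee_rot']).as_matrix()[:,0]
hp=t+.107*a; hp[2]=.0838; print('hole top centre px',proj('side',hp).round(2))
th=np.linspace(0,2*np.pi,9)[:-1]
print('rim',proj('side',hp+.00475*np.c_[np.cos(th),np.sin(th),0*th]).round(1).tolist())
print('stud top est',proj('side',[.6453,-.2414,.082]).round(2))
print('cols 370..387');k=p[276:296,370:388]
for i,r in enumerate(k.mean(-1).astype(int)): print(276+i,*['%4d'%x for x in r])
```

```text
hole top centre px [[377.29 286.36]]
rim [[379.6, 285.8], [378.1, 284.6], [376.2, 284.4], [374.8, 285.4], [374.9, 286.9], [376.4, 288.1], [378.4, 288.3], [379.8, 287.3]]
stud top est [[377.4  286.96]]
cols 370..387
276   56   81  132  168  174  171  168  167  169  171  171  168  167  166  168  169  168  167
277   55   77  128  168  174  171  168  167  168  170  169  167  166  166  167  169  168  166
278   68   82  125  162  168  166  163  161  162  162  161  159  159  159  162  168  169  167
279  110  115  133  153  157  155  153  152  151  151  150  149  148  149  157  168  171  170
280  141  141  144  147  147  147  146  145  145  145  144  144  143  145  152  165  171  171
281  147  147  146  147  146  145  145  144  145  145  145  144  144  144  149  161  169  170
282  148  148  147  148  147  145  141  138  140  143  146  146  146  146  149  158  166  167
283  150  150  150  150  148  140  126  117  121  130  140  147  149  148  150  155  162  165
284  150  152  152  151  146  134  115  107  109  113  126  142  149  149  149  153  161  166
285  146  151  152  150  145  135  128 
[... 294 characters left out ...]
48  148  149  150  149  149  149  152  160
289  151  151  151  151  150  151  150  150  150  149  148  148  149  149  148  148  149  156
290  151  151  151  150  150  149  150  149  148  148  148  148  146  145  145  143  142  149
291  146  146  146  145  145  143  143  143  142  141  141  140  136  132  130  126  124  132
292  125  124  124  124  121  118  116  114  111  110  113  113  107  106  112  110  110  122
293   91   87   88   87   83   79   77   74   71   79   97  100   86  104  130  136  138  144
294   74   64   65   65   64   63   62   61   65   89  120  117   90  118  156  165  167  168
295   78   63   63   63   64   63   63   63   67   91  121  119   88  112  155  170  172  172
```

The pixels show the hole about 2 mm too far in +y relative to the stud: a dark gap on the far side, with the stud top showing at the near side. Lift, shift, and re-measure.

```bash
cat > px.py <<'E'
from h import *
p=np.mean([grab_frame('side')[0].astype(float) for _ in range(4)],0)
print('cols 372..384')
for i,r in enumerate(p[276:298,372:385].mean(-1).astype(int)): print(276+i,*['%4d'%x for x in r])
E
python3 -m jog '[[0,0,0,0,0,-0.001,1],[0,0,0,0,0,-0.002,1],[0,0,0,-0.0003,0.001,-0.002,1],[0,0,0,-0.0003,0.002,-0.002,1],[0,0,0,-0.0003,0.002,-0.002,1],[0,0,0,-0.0003,0.002,-0.002,1]]'; python3 tilt.py; python3 px.py
```

```text
clock: 20.12
tcp_pos: [0.54, -0.2176, 0.0609]
ee_rot: [-3.119, 0.377, 0.001]
force: [-0.8, -0.6, -1.1]
grip_width: 0.212
n 433 slope along,across (deg) [-0.67  0.67] z top minus tcp at body mid 0.0225 z top at hole 0.0831 F [-0.78 -0.59 -1.08] M [0.107 0.047 0.009]
cols 372..384
276  132  169  174  171  168  167  168  171  171  169  166  167  168
277  127  166  175  172  169  168  169  171  171  169  168  168  168
278  108  154  173  174  171  168  169  170  170  169  168  169  168
279   85  133  168  172  169  167  166  167  167  166  164  164  166
280   96  125  155  160  158  157  156  156  156  156  153  153  161
281  127  134  145  146  145  145  145  145  144  144  143  145  157
282  141  141  142  142  142  142  142  142  141  141  141  142  152
283  144  143  143  142  141  141  142  143  143  142  142  142  149
284  146  146  144  138  133  132  135  140  143  144  144  144  148
285  149  147  144  134  127  128  126  131  139  145  148  147  148
286  149  147  141  131  131  134  130  126  132  143  147  147  148
287  149  147  141  129  127  131  128  119  125  140  146  147  147
288  149  148  143  132  119  114  107  105  122  141  146  147  147
289  148  148  147  141  130  121  116  120  133  144  147  147  147
290  149  149  148  147  145  143  142  142  145  147  147  147  147
291  148  148  148  147  147  147  147  147  146  146  145  145  145
292  145  144  144  144  144  142  142  141  141  141  140  140  140
293  132  130  131  130  130  126  121  121  122  120  120  121  122
294   99   97   97   98   96   92   88   92   97   93   89   97  110
295   67   68   68   68   67   66   66   76   93   93   76   93  125
296   63   64   64   64   64   64   64   70   86   90   75   95  136
297   65   65   65   65   66   65   65   66   70   72   70   90  126
```

The tilt is gone, and the hole-end underside (about 0.0796) is now below the stud top (0.082), so the hole has dropped onto the stud. Descending.

```bash
python3 -m jog '[[0,0,0,0,0,0.0005,1],[0,0,0,0,0,0.001,1],[0,0,0,0,0,0.0015,1],[0,0,0,0,0,0.002,1]]'; python3 tilt.py
```

```text
clock: 21.08
tcp_pos: [0.5401, -0.2177, 0.0591]
ee_rot: [-3.119, 0.377, 0.0]
force: [-1.2, 0.9, -1.0]
grip_width: 0.211
n 444 slope along,across (deg) [-0.27 -0.86] z top minus tcp at body mid 0.0226 z top at hole 0.0815 F [-1.23  0.95 -1.02] M [0.038 0.096 0.061]
```

```bash
python3 -m jog '[[0,0,0,0,0,0.001,1],[0,0,0,0,0,0.002,1],[0,0,0,0,0,0.003,1],[0,0,0,0,0,0.004,1],[0,0,0,0,0,0.005,1]]'; python3 tilt.py
```

```text
clock: 21.95
tcp_pos: [0.5402, -0.2177, 0.054]
ee_rot: [3.119, -0.377, -0.0]
force: [-0.5, 1.2, -1.1]
grip_width: 0.212
n 527 slope along,across (deg) [-0.51 -5.68] z top minus tcp at body mid 0.0214 z top at hole 0.0752 F [-0.47  1.22 -1.13] M [0.111 0.081 0.002]
```

```bash
sed -i 's/<.012)&(np/<.005)\&(np/' tilt.py; python3 -m jog '[[0,0,0,0,-0.0004,0,1],[0,0,0,0,-0.0004,0.001,1],[0,0,0,0,-0.0004,0.002,1],[0,0,0,0,-0.0004,0.003,1]]'; python3 tilt.py
```

```text
clock: 22.7
tcp_pos: [0.5403, -0.2173, 0.051]
ee_rot: [3.119, -0.377, 0.0]
force: [-0.1, -0.4, -0.1]
grip_width: 0.216
n 437 slope along,across (deg) [-0.55  0.05] z top minus tcp at body mid 0.0224 z top at hole 0.0731 F [-0.11 -0.43 -0.1 ] M [0.053 0.064 0.045]
```

```bash
python3 -m jog '[[0,0,0,0,0,0.0004,1],[0,0,0,0,0,0.0008,1],[0,0,0,0,0,0.0012,1]]'; python3 tilt.py
```

```text
clock: 23.32
tcp_pos: [0.5403, -0.2173, 0.0499]
ee_rot: [3.119, -0.377, 0.0]
force: [0.8, -0.3, -0.3]
grip_width: 0.211
n 448 slope along,across (deg) [-0.47  0.42] z top minus tcp at body mid 0.0223 z top at hole 0.072 F [ 0.82 -0.29 -0.3 ] M [0.055 0.021 0.046]
```

```bash
python3 -m jog '[[0,0,0,0,0,0.0003,1],[0,0,0,0,0,0.0006,1]]'; python3 tilt.py
```

```text
clock: 23.82
tcp_pos: [0.5402, -0.2173, 0.0493]
ee_rot: [-3.119, 0.377, 0.0]
force: [-0.1, 0.4, -1.0]
grip_width: 0.212
n 446 slope along,across (deg) [-0.47  0.42] z top minus tcp at body mid 0.0226 z top at hole 0.0716 F [-0.1   0.44 -1.04] M [ 0.011 -0.002  0.06 ]
```

```bash
python3 -m jog '[[0,0,0.5,0,-0.0009,0,1],[0,0,1,0,-0.0019,0,1],[0,0,1.5,0,-0.0028,0,1],[0,0,1.5,0,-0.0028,0,1]]'; python3 tilt.py
```

```text
clock: 24.58
tcp_pos: [0.5409, -0.2145, 0.0493]
ee_rot: [-3.114, 0.418, 0.0]
force: [0.4, 1.1, -0.2]
grip_width: 0.212
n 444 slope along,across (deg) [-0.3   0.46] z top minus tcp at body mid 0.0226 z top at hole 0.0717 F [ 0.37  1.11 -0.21] M [0.034 0.051 0.032]
```

```bash
python3 -m jog '[[0,0,0.2,0,-0.0004,0,1],[0,0,0.4,0,-0.0008,0,1],[0,0,0.4,0,-0.0008,0,1]]'; python3 tilt.py
```

```text
clock: 25.2
tcp_pos: [0.5411, -0.2138, 0.0493]
ee_rot: [-3.112, 0.429, -0.0]
force: [-0.1, 0.0, -1.3]
grip_width: 0.212
n 451 slope along,across (deg) [-0.34  0.49] z top minus tcp at body mid 0.0225 z top at hole 0.0716 F [-0.15  0.01 -1.27] M [-0.056  0.066 -0.026]
```

```bash
python3 -m jog '[[0,0,0.2,0,-0.0004,0,1],[0,0,0.4,0,-0.0008,0,1],[0,0,0.4,0,-0.0008,0,1]]'; python3 tilt.py
```

```text
clock: 25.82
tcp_pos: [0.5413, -0.213, 0.0493]
ee_rot: [-3.111, 0.44, 0.0]
force: [-0.9, 0.6, -1.3]
grip_width: 0.21
n 449 slope along,across (deg) [-0.49  0.4 ] z top minus tcp at body mid 0.0226 z top at hole 0.0716 F [-0.9   0.62 -1.29] M [-0.004  0.062 -0.009]
```

```bash
python3 -m jog '[[0,0,0.2,0,-0.0004,0,1],[0,0,0.4,0,-0.0008,0,1],[0,0,0.4,0,-0.0008,0,1]]'; python3 tilt.py
```

```text
clock: 26.45
tcp_pos: [0.5416, -0.2122, 0.0493]
ee_rot: [-3.109, 0.451, 0.0]
force: [0.4, 0.5, -0.7]
grip_width: 0.212
n 447 slope along,across (deg) [-0.26  0.43] z top minus tcp at body mid 0.0226 z top at hole 0.0717 F [ 0.41  0.47 -0.68] M [ 0.028  0.043 -0.02 ]
```

```bash
python3 -m jog '[[0,0,0.2,0,-0.0004,0,1],[0,0,0.4,0,-0.0008,0,1],[0,0,0.4,0,-0.0008,0,1]]'; python3 tilt.py
```

```text
clock: 27.08
tcp_pos: [0.5417, -0.2116, 0.0493]
ee_rot: [3.107, -0.462, -0.0]
force: [-1.0, -0.1, -0.4]
grip_width: 0.213
n 441 slope along,across (deg) [-0.38  0.75] z top minus tcp at body mid 0.0226 z top at hole 0.0717 F [-1.01 -0.08 -0.36] M [-0.088  0.102 -0.004]
```

Run:
```python
from h import *
a=np.radians(-15.8); X=np.array([np.cos(a),np.sin(a)]); 
g=get_state(); t=g['tcp_pos']
ax=R.from_rotvec(g['ee_rot']).as_matrix()
fr=[grab_frame('side') for _ in range(4)]; p=np.mean([f[0] for f in fr],0); D=np.median([f[1] for f in fr],0); C=cloud('side',D)
# far (+y) long edge of plate: scan columns; print vertical profiles at several columns along plate
for s in np.arange(.045,.12,.008):
    P=np.array([t+ax[:,0]*s-ax[:,1]*w for w in np.arange(-.030,.0301,.002)]); P[:,2]=.071
    uv=proj('side',P).astype(np.float32); g_=cv2.remap(p.mean(-1).astype(np.float32),uv[:,:1],uv[:,1:],cv2.INTER_LINEAR)[:,0]
    print(round(s*1000),*g_.astype(int))
```

```text
45 55 67 103 142 157 146 115 88 110 135 147 150 147 137 118 101 98 110 128 142 146 146 145 140 132 119 102 87 75 65 59
53 55 66 100 138 154 140 107 85 109 134 146 149 150 147 140 131 128 133 141 147 146 146 146 149 153 151 127 90 65 57 58
61 55 65 98 137 156 145 113 88 107 132 145 150 150 150 149 145 145 146 148 148 147 146 146 149 153 153 129 92 65 56 57
69 55 64 94 134 156 152 122 92 107 130 145 149 144 126 88 58 60 84 113 136 144 145 146 149 153 155 132 94 66 56 56
77 56 62 90 130 152 143 111 88 104 129 144 149 149 149 149 149 149 149 149 148 146 145 145 147 151 152 127 92 65 55 56
85 55 62 88 127 152 152 123 95 104 128 144 148 147 139 115 91 87 101 124 139 144 144 144 147 151 151 127 92 65 54 55
93 56 61 85 124 151 152 126 103 111 131 144 148 148 147 142 133 127 130 139 145 144 144 143 146 151 152 129 97 68 55 54
101 56 60 80 118 146 144 116 97 108 130 143 147 148 146 142 135 134 137 143 145 143 142 143 145 150 151 129 95 66 51 53
109 56 59 78 114 144 149 126 103 109 127 136 123 95 69 53 42 38 45 63 95 120 134 140 144 149 154 156 159 165 172 174
117 133 116 104 112 129 128 109 95 104 126 141 145 146 146 146 146 146 146 146 144 142 141 141 141 145 153 161 165 167 169 168
```

```bash
python3 -m jog '[[0,0,0.2,0,-0.0004,0,1],[0,0,0.4,0,-0.0008,0,1],[0,0,0.4,0,-0.0008,0,1]]'; python3 tilt.py
```

```text
clock: 27.9
tcp_pos: [0.5418, -0.211, 0.0493]
ee_rot: [3.106, -0.473, -0.0]
force: [-2.6, -3.4, -0.5]
grip_width: 0.213
n 438 slope along,across (deg) [-0.25  0.77] z top minus tcp at body mid 0.0226 z top at hole 0.0717 F [-2.56 -3.36 -0.51] M [-0.416  0.368 -0.037]
```

```bash
python3 -m jog '[[0,0,0,0,0,0,1],[0,0,0,0,0,0,1]]'
python3 - <<'E'
from h import *
s=get_state();F=[];M=[]
for _ in range(6):
    grab_frame('side'); s=get_state();F.append(s['force']);M.append(s['moment'])
print(np.mean(F,0).round(2),np.mean(M,0).round(3),np.std(F,0).round(2)); go(s['tcp_pos'],-16)
E
```

```text
clock: 28.4
tcp_pos: [0.5419, -0.2108, 0.0492]
ee_rot: [3.106, -0.473, -0.0]
force: [-3.8, -3.6, -1.5]
grip_width: 0.213
[-3.83 -3.58 -0.32] [-0.523  0.575 -0.083] [0.62 0.45 0.36]
t 28.7 tcp [ 0.5419 -0.2108  0.0493] yaw -17.3 F [-4.33 -2.85 -0.61] w 0.211
turn [ 0.01  0.01 -1.3 ] shift [0. 0. 0.]
```

Pin contact is felt, with the tool force rising to about -3.6 N in y. I'll ease off slightly, then seat it.

```bash
python3 -m jog '[[0,0,-0.1,-0.0004,0.0002,0,1],[0,0,-0.1,-0.0005,0.0003,0.0003,1],[0,0,-0.1,-0.0005,0.0003,0.0006,1]]'; python3 tilt.py
```

```text
clock: 29.08
tcp_pos: [0.5418, -0.211, 0.0489]
ee_rot: [3.106, -0.47, 0.001]
force: [-1.8, -2.9, -0.3]
grip_width: 0.209
n 438 slope along,across (deg) [0.01 0.79] z top minus tcp at body mid 0.0229 z top at hole 0.0718 F [-1.76 -2.87 -0.27] M [-0.413  0.296 -0.075]
```

```bash
python3 -m jog '[[0,0,0,0,0,0.0002,1],[0,0,0,0,0,0.0004,1]]'; python3 tilt.py
```

```text
clock: 29.58
tcp_pos: [0.5416, -0.211, 0.0484]
ee_rot: [3.106, -0.47, 0.001]
force: [-1.2, -2.7, 1.2]
grip_width: 0.212
n 442 slope along,across (deg) [-0.    0.89] z top minus tcp at body mid 0.0232 z top at hole 0.0716 F [-1.21 -2.69  1.19] M [-0.378  0.132 -0.085]
```

```bash
python3 -m jog '[[0,0,0,0,0,0,0.57],[0,0,0,0,0,0,0.5],[0,0,0,0,0,0,0.4],[0,0,0,0,0,0,0.25],[0,0,0,0,0,0,0.1],[0,0,0,0,0,0,0.1]]' 20; python3 tilt.py
```

```text
clock: 30.58
tcp_pos: [0.5415, -0.2108, 0.0483]
ee_rot: [-3.106, 0.47, 0.0]
force: [-1.0, -0.1, -0.5]
grip_width: 0.45
n 437 slope along,across (deg) [0.08 0.95] z top minus tcp at body mid 0.0233 z top at hole 0.0716 F [-1.01 -0.09 -0.48] M [-0.037  0.004  0.024]
```

```bash
python3 -m jog '[[0,0,0,0,0,-0.005,0.1],[0,0,0,0,0,-0.02,0.1],[0,0,0,0,0,-0.05,0.1],[0,0,0,0,0,-0.09,0.1],[0,0,0,-0.06,0,-0.13,0.1],[0,0,0,-0.12,0,-0.15,0.1],[0,0,0,-0.17,0.05,-0.15,0.1],[0,0,0,-0.2,0.1,-0.15,0.1]]'
python3 - <<'E'
from h import *
ims=[]
for n,(r0,r1,c0,c1) in {"top":(130,200,350,410),"side":(265,320,318,398)}.items():
    fr=[grab_frame(n) for _ in range(4)]; p=np.mean([f[0] for f in fr],0); D=np.median([f[1] for f in fr],0); C=cloud(n,D); np.savez(n+'_f.npz',p=p,D=D)
    b=.0008 if n=='side' else 0
    m=(abs(C[...,2]-.071-b)<.0015)&(C[...,0]>.5)&(C[...,0]<.68)&(C[...,1]<-.17)&(C[...,1]>-.29)
    k,L,s,c=cv2.connectedComponentsWithStats(m.astype(np.uint8));i=1+np.argmax(s[1:,4])
    q=plane_pts(n,np.argwhere(L==i)[:,::-1],.071)[:,:2]*1000
    print(n,s[i],cv2.minAreaRect(q.astype(np.float32)))
    e=np.linalg.svd(q-q.mean(0),full_matrices=False)[2][0]; print('pca',np.degrees(np.arctan(e[1]/e[0])))
    k=cv2.resize(p[r0:r1,c0:c1,::-1].astype(np.uint8),None,fx=5.7,fy=5.7,interpolation=cv2.INTER_CUBIC); ims.append(np.pad(k,((0,400-k.shape[0]),(0,0),(0,0))))
w=np.hstack(ims); print(w.shape); cv2.imwrite('pics/fin.png',w)
E
```

```text
clock: 31.82
tcp_pos: [0.328, -0.2408, 0.2]
ee_rot: [3.104, -0.465, 0.004]
force: [1.3, -1.5, -0.3]
grip_width: 0.45
top [371 140  26  65 756] ((592.9441528320312, -228.566162109375), (34.28824234008789, 140.21954345703125), 73.35892486572266)
pca -16.569101524980802
side [311 283  76  15 840] ((594.2374267578125, -224.26788330078125), (33.37117385864258, 139.20848083496094), 73.70606994628906)
pca -16.83236099323314
(400, 798, 3)
```

View pics/fin.png

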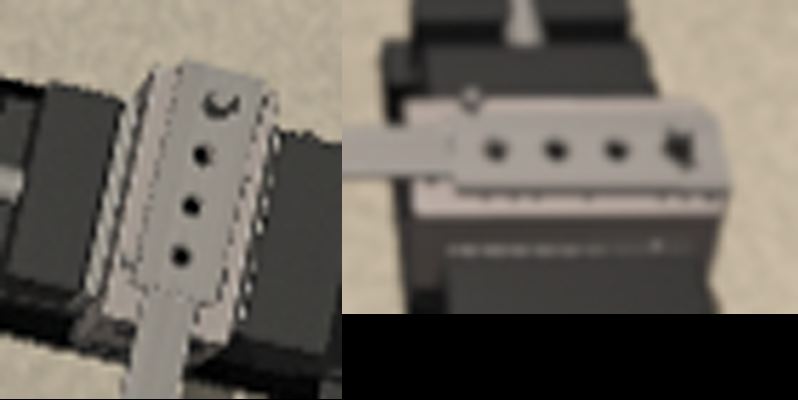

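The final view shows the stud through the pivot hole at image pixels (388,148) top and (378,291) side. The plate lies flat along the block, with the pin by its +y side. Vision leaves about ±1 mm of doubt about pin contact, and there is time, so I'll straddle the tang again and nudge it toward the pin with force feedback.

```bash
python3 -m jog '[[0,0,0,0,0,0,0.1],[0,0,0,0,0,0,0.1]]'; python3 -c "
from h import *
go([.5412,-.2108,.12],-16.8)"
```

```text
clock: 32.48
tcp_pos: [0.3295, -0.2403, 0.198]
ee_rot: [-3.106, 0.467, 0.001]
force: [0.4, 0.2, 0.8]
grip_width: 0.446
t 32.475 tcp [ 0.3295 -0.2403  0.198 ] yaw -17.1 F [0.35 0.19 0.83] w 0.446
turn [-0.02  0.02 -0.3 ] shift [ 0.1937 -0.0904  0.078 ]
```

```bash
python3 -m jog '[[0,0,-0.3,0.04,-0.02,0,0.1],[0,0,-0.3,0.09,-0.045,0.01,0.1],[0,0,-0.3,0.14,-0.07,0.03,0.1],[0,0,-0.3,0.18,-0.085,0.05,0.1],[0,0,-0.3,0.1937,-0.0904,0.07,0.1],[0,0,-0.3,0.1937,-0.0904,0.078,0.1],[0,0,-0.3,0.1937,-0.0904,0.078,0.1],[0,0,-0.3,0.1937,-0.0904,0.078,0.1]]'; python3 -c "
from h import *
go([.5412,-.2108,.0500],-16.8)"
```

```text
clock: 33.48
tcp_pos: [0.5406, -0.2122, 0.1211]
ee_rot: [3.107, -0.462, 0.002]
force: [-0.2, -0.0, 0.3]
grip_width: 0.445
t 33.475 tcp [ 0.5406 -0.2122  0.1211] yaw -16.93 F [-0.18 -0.02  0.32] w 0.445
turn [ 0.02 -0.06 -0.13] shift [ 0.0001 -0.0016  0.0711]
```

```bash
python3 -m jog '[[0,0,0,0,-0.0005,0.02,0.1],[0,0,0,0,-0.0005,0.04,0.1],[0,0,0,0,-0.0005,0.06,0.1],[0,0,0,0,-0.0005,0.07,0.1],[0,0,0,0,-0.0025,0.07,0.1],[0,0,0,0,-0.0045,0.07,0.1],[0,0,0,0,-0.0055,0.07,0.1],[0,0,0,0,-0.0055,0.07,0.1]]'; python3 -c "
from h import *
go([.5412,-.2108,.0500],-16.8)"
```

```text
clock: 34.48
tcp_pos: [0.5428, -0.2066, 0.0507]
ee_rot: [3.107, -0.461, 0.001]
force: [0.4, 1.0, -0.0]
grip_width: 0.449
t 34.475 tcp [ 0.5428 -0.2066  0.0507] yaw -16.88 F [ 0.4   0.99 -0.03] w 0.449
turn [ 0.01 -0.05 -0.08] shift [-0.0003  0.0045  0.0007]
```

```bash
python3 -m jog '[[0,0,0,0,-0.0008,0,0.1],[0,0,0,0,-0.0016,0,0.1],[0,0,0,0,-0.0024,0,0.1],[0,0,0,0,-0.003,0,0.1]]'
```

```text
clock: 34.98
tcp_pos: [0.5433, -0.2036, 0.0502]
ee_rot: [-3.107, 0.462, 0.0]
force: [0.5, 0.2, 0.5]
grip_width: 0.454
```

```bash
python3 -m jog '[[0,0,0,0,-0.0004,0,0.1],[0,0,0,0,-0.0008,0,0.1],[0,0,0,0,-0.0008,0,0.1]]'
```

```text
clock: 35.35
tcp_pos: [0.5435, -0.2029, 0.0502]
ee_rot: [-3.107, 0.462, 0.0]
force: [-0.1, -0.2, 0.1]
grip_width: 0.448
```

```bash
python3 -m jog '[[0,0,0,0,-0.0004,0,0.1],[0,0,0,0,-0.0008,0,0.1],[0,0,0,0,-0.0008,0,0.1]]'
```

```text
clock: 35.72
tcp_pos: [0.5437, -0.2022, 0.0502]
ee_rot: [3.107, -0.462, -0.0]
force: [0.0, -0.4, 0.9]
grip_width: 0.447
```

```bash
python3 -m jog '[[0,0,0,0,-0.0004,0,0.1],[0,0,0,0,-0.0008,0,0.1],[0,0,0,0,-0.0008,0,0.1]]'
```

```text
clock: 36.1
tcp_pos: [0.5438, -0.2016, 0.0502]
ee_rot: [3.107, -0.462, -0.0]
force: [-1.0, -2.7, -0.2]
grip_width: 0.449
```

```bash
python3 -m jog '[[0,0,0,0,-0.0003,0,0.1],[0,0,0,0,-0.0006,0,0.1],[0,0,0,0,-0.0006,0,0.1]]'
```

```text
clock: 36.48
tcp_pos: [0.5438, -0.2013, 0.0502]
ee_rot: [3.107, -0.462, -0.001]
force: [-3.5, -4.7, 0.9]
grip_width: 0.45
```

```bash
python3 -m jog '[[0,0,0,0,-0.0003,0,0.1],[0,0,0,0,-0.0003,0,0.1]]'
```

```text
clock: 36.72
tcp_pos: [0.5439, -0.2012, 0.0502]
ee_rot: [3.107, -0.462, -0.001]
force: [-4.2, -4.7, 0.7]
grip_width: 0.449
```

The force rises straight away on contact (about 6 N), so the plate is against the pin. Back to centre, raise and retreat.

```bash
python3 -m jog '[[0,0,0,0,0.001,0,0.1],[0,0,0,0,0.004,0,0.1],[0,0,0,0,0.008,0,0.1],[0,0,0,0,0.0098,0,0.1],[0,0,0,0,0.0098,0,0.1],[0,0,0,0,0.0098,-0.02,0.1],[0,0,0,0,0.0098,-0.06,0.1],[0,0,0,0,0.0098,-0.11,0.1]]'; python3 -m jog '[[0,0,0,-0.05,0,-0.04,0.1],[0,0,0,-0.1,0.03,-0.05,0.1],[0,0,0,-0.15,0.06,-0.05,0.1],[0,0,0,-0.2,0.1,-0.05,0.1],[0,0,0,-0.2,0.1,-0.05,0.1],[0,0,0,-0.2,0.1,-0.05,0.1]]'
python3 - <<'E'
from h import *
for n in("top","side"):
    fr=[grab_frame(n) for _ in range(4)]; p=np.mean([f[0] for f in fr],0); D=np.median([f[1] for f in fr],0); C=cloud(n,D)
    b=.0008 if n=='side' else 0
    m=(abs(C[...,2]-.071-b)<.0015)&(C[...,0]>.5)&(C[...,0]<.68)&(C[...,1]<-.17)&(C[...,1]>-.29)
    k,L,s,c=cv2.connectedComponentsWithStats(m.astype(np.uint8));i=1+np.argmax(s[1:,4])
    q=plane_pts(n,np.argwhere(L==i)[:,::-1],.071)[:,:2]*1000; P=C[L==i]; A=np.c_[P[:,:2]-P[:,:2].mean(0),np.ones(len(P))]
    print(n,s[i],cv2.minAreaRect(q.astype(np.float32)),'tilt deg',np.degrees(np.linalg.lstsq(A,P[:,2],rcond=None)[0][:2]).round(2))
    z=np.load(n+'_f.npz')['p']; print('changed px near plate',(abs(p-z).mean(-1)[265:320,300:398] if n=='side' else abs(p-z).mean(-1)[130:215,355:410]).__gt__(25).sum())
p,_=grab_frame('top')
for t in("square","setblock","driver","jig"):
    o=cut_out(t,'top'); print(t,[(round(x['score'],2),np.round(x['box']).tolist()) for x in o[:1]])
print(get_state()['tcp_pos'],get_state()['force'],get_state()['clock'])
E
```

```text
clock: 37.72
tcp_pos: [0.541, -0.2094, 0.1619]
ee_rot: [-3.107, 0.461, 0.002]
force: [0.0, -1.2, 1.4]
grip_width: 0.452
clock: 38.48
tcp_pos: [0.3213, -0.2479, 0.2115]
ee_rot: [3.106, -0.463, 0.003]
force: [-0.5, 0.1, -0.0]
grip_width: 0.448
top [371 140  26  65 754] ((593.1774291992188, -227.50257873535156), (32.5543098449707, 140.28097534179688), 73.41169738769531) tilt deg [0.1  0.22]
changed px near plate 1
side [311 283  76  16 833] ((594.2302856445312, -225.20045471191406), (34.31669235229492, 139.10159301757812), 71.92237854003906) tilt deg [-0.02 -0.1 ]
changed px near plate 0
square [(0.7, [363.0, 145.0, 35.0, 47.0])]
setblock [(0.81, [113.0, 180.0, 22.0, 41.0])]
driver [(0.93, [269.0, 145.0, 14.0, 66.0])]
jig [(0.46, [272.0, 246.0, 6.0, 14.0])]
[ 0.32099525 -0.2473613   0.21011805] [-0.45406055 -0.14280713 -0.09571168] 39.125
```

```bash
python3 -c "
from plant import *
print(job_done(), get_state()['clock'])"
```

```text
the job is handed in; nothing more can be done
the job is handed in; nothing more can be done
```

I slid the sprue plate until its tang stuck out about 41 mm past the granite edge, pressing with at most 4.9 N measured. I then gripped it by the tang, lowered it over the stud, swung it against the stop pin and let go. The job was handed in at about 39 s on the robot's clock, with the arm clear of everything.

**What the last checks showed:**
- **Flatness:** the plate lies flat on the block, with a tilt of 0.2° or less.
- **Position:** its middle is within 1 mm of where it should be according to the top camera.
- **Stop pin:** after letting go I nudged the tang toward the pin. The force rose at once to about 6 N and the pictures showed no movement, so I take it to be against the pin.
- **Other loose things:** the setblock, screwdriver and jig were where they started, to within a few pixels.

**What failed or disagreed:**
- **First try at the stud:** the hole was about 2 mm off and its rim rested on the stud top at about 1 N. I lifted it, shifted it and it went on.
- **Plate angle:** I measured about -16.6° from the top camera. The block measured -15.5° from the top camera and -16.3° from the side, so the plate is 0.3° to 1.1° off parallel. The limit is about a degree.
- **Side camera:** it put the plate middle about 2 mm farther in y than the top camera did.
- **Square:** the final detection mistook the mould for it. It was in place in the last picture that showed it, and the arm did not work near it after that.

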